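Centre a timber block in the drill jig

TASK

Load the square timber block lengthwise into the open mouth of the drill jig and push it along the board between the converging guides until its end is fully home against the hidden stop under the blue drill plate. Hold it pressed on the stop with about 10 N for a second, never forcing it in with more than 15 N, then let go and leave it there, flat and square in the jig. Leave the tape measure, the hinge and the cork sanding block where they are.

Things in the scene. Friction and masses are not known exactly. Their poses are not given: they have to be found in the camera images.
- block: Plain timber offcut, 45 wide (its x) x 90 long (its y) x 45 high, about 0.13 kg, both ends alike. Origin: centre of its underside. It lies loose on the worktop at the start, to the right of the jig.
- jig: Drill jig fixed to the worktop: plywood board with aluminium guides and a blue drill plate. Origin on the worktop; x is the push direction (away from the robot), z up. In its frame (mm): board x -125 to 105, y -75 to 75, top at z 9. From x 0 to 95 parallel walls, inner faces 48 apart, carry the drill plate (76 wide, underside z 57, top z 65, bushes to z 68).
- jig_mouth (a point): Middle of the jig's open mouth on the board's top (jig frame, mm: x -60, y 0, z 9), axes as the jig's. From here two rails, 12 thick and 25 high, converge: inner faces 88 apart here, 48 apart 60 mm further in, where walls and drill plate begin. The block stands 45 above the board, so it goes in from the mouth only; its rear sticks out of the drill plate when home.
- feeler (a joint): Travel (m) of the light sprung brass feeler pin, 8 mm thick, in the middle of the stop face, 17 mm above the board. 0: pin fully out, 6 mm proud of the face; 0.006: pin flush, block home on the face. Its push is under 0.2 N, too weak to move the block. The rigid steel stop is hidden under the drill plate, its face at x 45 to 65 mm in the jig frame, locked at another depth each time.
- tape: Yellow and black tape measure, 37 x 103 x 64 mm, loose, to the right of the timber block. To be left alone.
- hinge: Metal cup hinge, 90 x 48 x 23 mm, loose, left of the jig's mouth. To be left alone.
- sanding_block: Brown cork sanding block, 60 x 110 x 30 mm, with rounded edges, loose, lower and wider than the timber block, right of the jig. To be left alone.

How it is judged:
By the outcome, as a careful person would: the job done as asked, in the order asked, and still so for the second after the job is handed in, with the robot touching nothing.
It also fails if it takes over 59 s, if anything falls off the work surface, if the arm or the gripper's body presses on something with over 40 N, if the wrist force passes 120 N, or if a joint passes its speed limit or range.

ROBOT

A 7-joint arm with a two-finger parallel gripper is mounted at the origin on a cart in front of the work surface, level with it; the furniture and walls round the work are solid. World frame = base frame: x ahead of the robot, y to its left, z up, the work surface at z = 0. Lengths are in mm, angles in degrees, forces in N, time in s.
With the tool pointing down it reaches from about 400 to 875 mm from the base axis. Payload 6.5 kg.
Tool frame: the origin (TCP) lies on the centre line of the jaws, within the pads' length; the fingertips stand 14 mm ahead of it and the grasp point (between the pads) lies 5 mm behind it; z points along the fingers, y is the line along which they close (so a half turn about z gives the same grasp; the last joint's range is limited). The gripper opens to 88 mm and grips with 3 to 60 N. Pads are 18 mm wide; open, the fingers measure 123 mm over their backs; the gripper's body (75 mm by 187 mm) begins 45 mm behind the grasp point.
Start: joints at [59.691, 30.733, -0.252, 88.115, 0.149, 61.152, -4.079], TCP at [290.191, -581.618, 252.716] pointing down, gripper open.
Joint ranges: [-154.64, 154.64], [-21.42, 123.67], [-72.66, 72.17], [13.99, 137.28], [-74.86, 254.86], [10.95, 109.41], [-158.01, 158.01]. Speed limits (degrees/s): [136.94, 136.94, 180, 180, 180, 180, 180].

INTERFACE

Orientations are given as [roll, pitch, yaw] about the fixed x, y, z axes, in that order (R = Rz(yaw) Ry(pitch) Rx(roll)).
In Python, from station import * gives the robot as it stands.
- The arm moves only by the tool apply_moves, never from a script. Its argument "commands" is a list of rows, each an object of numbers: "rx", "ry", "rz": the turn, a rotation vector about the tool's x, y, z in degrees; "tx", "ty", "tz": the shift along the tool's x, y, z in mm; "hand": the opening, from 0 (shut) to 1 (fully open). In form: [{"rx": .., "ry": .., "rz": .., "tx": .., "ty": .., "tz": .., "hand": ..}, ...]. A call has 1 to 20 rows; each row shifts and turns the commanded pose from where the row before left it, along the tool's axes as they then stand; what a row does not reach is not made up. A row lasts 1/12 s, in which the tool goes at most 41.7 mm and 7.16 degrees, less where a joint would pass 70% of its speed; a pose out of reach is approached as far as the arm can. A call is refused whole if a number of a shift passes 41.7 or a number of a turn 7.16, either way. A call with a gripper value outside its range is refused whole. The fingers move at their own pace and stop on an object; "newtons" is the grip in N (left out, the last holds). Time passes only in rows, so rows that do not move let the fingers close. It gives the time, the measured TCP pose, the force, the opening and the grip force at its end, in the units of the state.
- get_state(): the state, without advancing time (a new reading comes with each control period).
- grab_frame(name): name is "scene" or "side" or "wrist"; returns the picture (480x640x3 uint8, red, green, blue); there is no depth.
- camera_params(name): a dict with "K" (3x3 intrinsics, pixels), "distortion" ([k1, k2, p1, p2, k3] as OpenCV has them; the pictures are not rectified), "rvec" (rotation vector, rad) and "tvec" (3), from world to camera coordinates, as OpenCV has them; the wrist camera has in their place "mount" (4x4, takes a point from camera to tool coordinates, whose origin is the TCP and whose axes are the flange's). Camera axes: x right, y down, z forward; pixel columns grow to the right and rows downward; lengths in mm; the calibration is good to about 2 mm. A picture is of the moment at which its call begins: read the wrist's pose just before it. camera_params takes no time and is no camera call.
- finish_job(): hands the job in; it is judged then, once.
Trained networks look in the newest picture that a camera, given by its name, has taken for a name from the list of things; names that differ only in an ending like _2 or _b are one class to them, and where a whole thing is asked for, a point or a joint stands for the part that bears it (a point fixed in the world has none). Each returns a list of dicts, best first, with "score" (0 to 1); they miss things now and then, are a little off and sometimes report something else, mostly with a low value. They report only what shows in the picture. A call takes as long as a camera call.
- recognise(query, camera): "rect" ([left, top, right, bottom] in pixels, round what is visible of it).
- masks_of(query, camera): "region" (480x640 bool, what is visible of it) and "rect" ([left, top, right, bottom] in pixels, round what is visible of it).
The state is a dict: "t": time; "qpos": joint angles; "qd": joint speeds; "joint_efforts": joint torques, N m; "eef_pos": TCP position; "orientation": TCP orientation; "contact_force": force on the tool from outside, world axes, zero at the start; "moment": the same for the moment, N m; "grip_width": finger opening in mm; "finger_force": force on a finger pad.
Only numpy, scipy, OpenCV 4.12 (cv2) and the standard library are available. Lean on these libraries where they do the work, as an engineer would, in place of code of your own. Each camera call takes 0.05 s, during which the arm holds its last target. There are 200 camera calls.

## Working session

There is one attempt and no reset: what is moved stays moved. The work goes in short steps, Python scripts to look and compute and a tool call to move; the robot and the scene stay as the last step left them, time stands still between calls to the robot, and variables do not carry over. Pictures are saved under pics/ and viewed, at most 10 in all, crops included, and the job is handed in when it is done.

Besides the shell and the picture viewer there is one more tool, called after "Emit:" as a command line: name --argument value ..., lists and objects as JSON in quotes. apply_moves: Moves the arm, as the interface text tells. Its arguments: {"type":"object","properties":{"commands":{"type":"array"},"newtons":{"type":"number"}},"required":["commands"]}

```bash
ls; mkdir -p pics; python3 - <<'E'
from station import *
import cv2,numpy as np
s=get_state();print(s)
for c in ['scene','side']:
    im=grab_frame(c);cv2.imwrite(f'pics/{c}0.png',im[:,:,::-1])
    print(c,camera_params(c))
    for q in ['block','jig','tape','hinge','sanding_block']:
        print(q,[(r['rect'],round(r['score'],2)) for r in recognise(q,c)][:3])
E
```

```text
pics
{'t': 0.0, 'qpos': array([59.6885887 , 30.77614066, -0.25472652, 88.16950649,  0.14924613,
       61.15221747, -4.07912857]), 'qd': array([ 0.00249208,  0.03496763,  0.13410327,  0.00630169, -0.06971822,
       -0.01201514,  0.06760666]), 'joint_efforts': array([ 1.32388341e-03, -5.70982969e+01,  9.91344899e-01, -2.51596767e+01,
       -5.61837154e-02,  1.81739236e-02,  1.42396748e-04]), 'eef_pos': array([ 289.94450767, -581.09722585,  251.86244266]), 'orientation': array([-1.79902732e+02,  7.20041939e-03,  2.65233746e+01]), 'contact_force': array([ 0.11463862,  1.19949505, -0.06506445]), 'moment': array([ 0.05169046, -0.01877327, -0.04945442]), 'finger_force': 0.0, 'grip_width': 88.37985925561787}
scene {'K': array([[526.56201364,   0.        , 322.63011159],
       [  0.        , 526.56201364, 250.8933778 ],
       [  0.        ,   0.        ,   1.        ]]), 'distortion': array([-0.14044962,  0.        ,  0.        ,  0.        ,  0.        ]), 'rvec': array([ 0.62395726, -2.40561715,  1.50621858]), 'tvec': array([410.98977469, 220.88684419, 687.11870239])}
block [([369.7, 226.5, 401.4, 268.1], 0.58)]
jig [([188.3, 258.1, 348.2, 352.5], 0.64)]
tape [([398.0, 202.5, 426.8, 236.9], 0.96)]
hinge [([249.4, 375.2, 316.5, 400.2], 0.62)]
sanding_block [([289.5, 222.8, 341.3, 247.6], 0.84)]
side {'K': array([[597.67676365,   0.        , 321.45882977],
       [  0.        , 597.67676365, 247.8097395 ],
       [  0.        ,   0.        ,   1.        ]]), 'distortion': array([0.02777619, 0.        , 0.        , 0.        , 0.        ]), 'rvec': array([ 0.59540498, -2.39590303,  1.45090384]), 'tvec': array([385.71864015, 192.54163386, 805.08279455])}
block [([355.1, 212.5, 388.8, 253.2], 0.94), ([279.0, 211.1, 330.7, 236.0], 0.48)]
jig [([180.2, 253.3, 335.9, 336.6], 0.86)]
tape [([390.6, 182.0, 423.0, 222.7], 0.7)]
hinge [([231.5, 359.3, 298.0, 385.1], 0.7)]
sanding_block [([278.5, 210.1, 330.8, 236.0], 0.85)]
```

```bash
python3 - <<'E'
import cv2
im=cv2.imread('pics/scene0.png')[180:420,160:480]
cv2.imwrite('pics/a.png',cv2.resize(im,None,fx=2.5,fy=2.5,interpolation=cv2.INTER_CUBIC))
E
```

```text
(no output)
```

View pics/a.png

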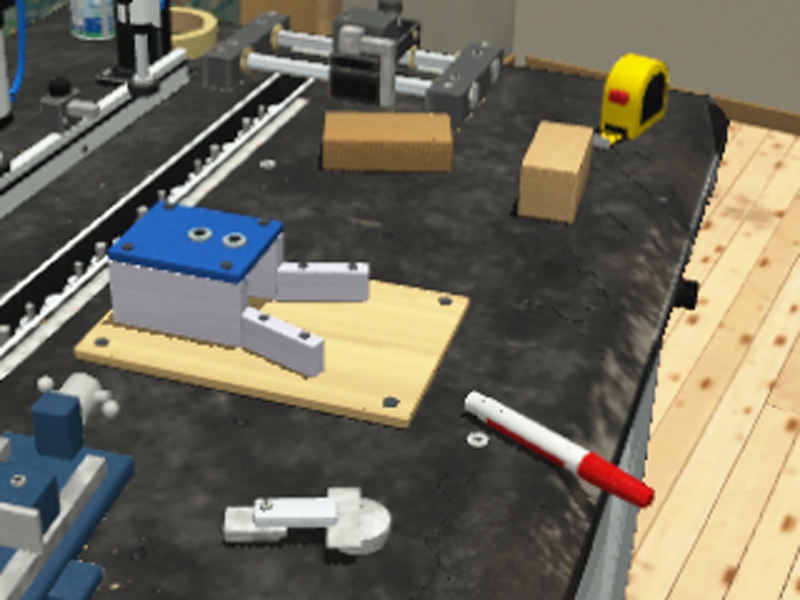

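The crop shows the block at about scene px (382,247), and the jig board corners at about (347,299), (323,350) and (191,321). A marker lies near the table edge.

```bash
cat > h.py <<'E'
from station import *
import cv2,numpy as np
from scipy.spatial.transform import Rotation as R
from scipy.optimize import least_squares
def cam(name,s=None):
    p=camera_params(name)
    if name=='wrist':
        s=s or get_state()
        T=np.eye(4);T[:3,:3]=R.from_euler('xyz',s['orientation'],degrees=True).as_matrix();T[:3,3]=s['eef_pos']
        M=np.linalg.inv(T@np.array(p['mount']));return p['K'],p['distortion'],M[:3,:3],M[:3,3]
    return p['K'],p['distortion'],cv2.Rodrigues(p['rvec'])[0],p['tvec']
def ray(c,uv,z):
    K,d,Rm,t=c
    n=cv2.undistortPoints(np.array(uv,float).reshape(-1,1,2),K,d)[:,0]
    r=np.c_[n,np.ones(len(n))]@Rm; o=-Rm.T@t
    return o+r*((z-o[2])/r[:,2])[:,None]
def proj(c,P):
    K,d,Rm,t=c
    return cv2.projectPoints(np.array(P,float),cv2.Rodrigues(Rm)[0],np.array(t,float),K,d)[0][:,0]
E
python3 - <<'E'
from h import *
np.set_printoptions(precision=1,suppress=True)
c=cam('scene'); f=lambda L:np.array(L)/2.5+[160,180]
print('block top',ray(c,f([(541,122),(592,127),(575,176),(519,165)]),45))
print('block bottom',ray(c,f([(571,220),(518,214)]),0))
print('board',ray(c,f([(468,298),(408,425),(77,352)]),9))
print('plate',ray(c,f([(162,205),(283,226),(246,278),(110,247)]),65))
print('sand',ray(c,f([(323,170),(451,170)]),0));print('tape',ray(c,f([(601,132),(627,138),(668,110)]),0))
print('hinge',ray(c,f([(225,540),(390,530)]),0), 'pen',ray(c,f([(467,403),(650,500)]),10))
print(camera_params('wrist'))
E
```

```text
block top [[ 498.  -297.6   45. ]
 [ 457.  -310.8   45. ]
 [ 434.7 -215.4   45. ]
 [ 480.1 -210.8   45. ]]
block bottom [[ 438.7 -226.8    0. ]
 [ 479.5 -214.4    0. ]]
board [[452.1 -64.3   9. ]
 [419.6  85.9   9. ]
 [641.8 127.2   9. ]]
plate [[652.5  17.3  65. ]
 [563.5  -0.5  65. ]
 [546.   69.5  65. ]
 [645.1  82.7  65. ]]
sand [[ 655.  -202.1    0. ]
 [ 561.6 -258.8    0. ]]
tape [[ 478.8 -402.1    0. ]
 [ 453.6 -402.1   -0. ]
 [ 441.3 -485.4    0. ]]
hinge [[462.1 216.9  -0. ]
 [388.6 164.5   0. ]] pen [[398.   49.1  10. ]
 [268.1  81.2  10. ]]
{'K': array([[399.5,   0. , 320. ],
       [  0. , 399.5, 246.3],
       [  0. ,   0. ,   1. ]]), 'distortion': array([-0.,  0.,  0.,  0.,  0.]), 'mount': array([[   0. ,   -1. ,   -0.3,   70.6],
       [   1. ,    0. ,   -0. ,    0.3],
       [   0. ,   -0.3,    1. , -131.1],
       [   0. ,    0. ,    0. ,    1. ]])}
```

Emit:
apply_moves --commands '[{"tx":25,"ty":-17.2,"hand":1},{"tx":25,"ty":-17.2},{"tx":25,"ty":-17.2},{"tx":25,"ty":-17.2},{"tx":25,"ty":-17.2},{"tx":25,"ty":-17.2},{"tx":25,"ty":-17.2},{"tx":25,"ty":-17.2},{"tx":25,"ty":-17.2},{"tx":25,"ty":-17.2},{"tx":25,"ty":-17.2},{"tx":25,"ty":-17.2}]' --newtons 20

```text
$.commands[0]: bad value
```

Emit:
apply_moves --commands '[{"rz":-6.4},{"rz":-6.4},{"rz":-6.4},{"rz":-6.4},{"rz":-6.4},{"rz":-6.4},{"rz":-6.4},{"rz":-6.4},{"rz":-6.4},{"rz":-6.4},{"rz":-6.4},{"rz":-6.4},{},{}]'

```text
$.commands[0]: bad value
```

```bash
python3 - <<'E'
from h import *
s=get_state();print(s['t'],s['qpos'],s['eef_pos'],s['orientation'])
im=grab_frame('wrist');cv2.imwrite('pics/w1.png',im[:,:,::-1])
c=cam('wrist',s)
for r in recognise('block','wrist')[:2]: print(r['rect'],r['score'])
P=proj(c,[(467,-262,45),(467,-262,0)]);print(P)
E
```

```text
0.6 [59.6894695  30.732373   -0.25277815 88.11573349  0.14900694 61.15071269
 -4.07931523] [ 290.21155479 -581.61015714  252.72425787] [1.79998403e+02 1.22874031e-03 2.65203882e+01]
[[  17.67115833 -211.57296139]
 [  58.14121901 -165.77115096]]
```

View pics/w1.png

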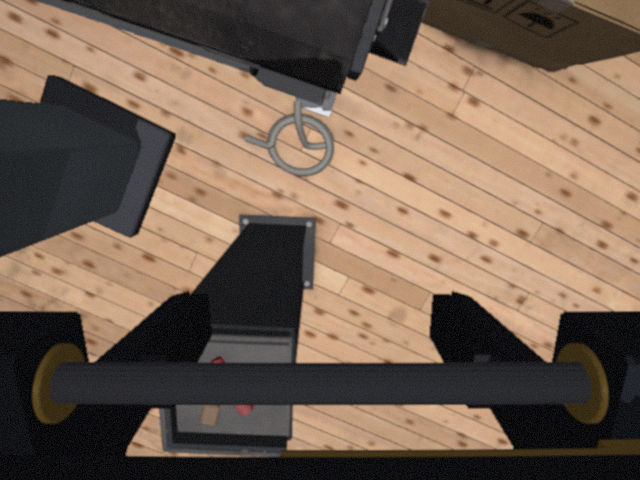

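The moves were refused because every row needs all its fields, so this picture only shows the floor and the gripper at the start pose.

Emit:
apply_moves --commands '[{"rx":0,"ry":0,"rz":0,"tx":25,"ty":-17.2,"tz":0,"hand":1},{"rx":0,"ry":0,"rz":0,"tx":25,"ty":-17.2,"tz":0,"hand":1},{"rx":0,"ry":0,"rz":0,"tx":25,"ty":-17.2,"tz":0,"hand":1},{"rx":0,"ry":0,"rz":0,"tx":25,"ty":-17.2,"tz":0,"hand":1},{"rx":0,"ry":0,"rz":0,"tx":25,"ty":-17.2,"tz":0,"hand":1},{"rx":0,"ry":0,"rz":0,"tx":25,"ty":-17.2,"tz":0,"hand":1},{"rx":0,"ry":0,"rz":0,"tx":25,"ty":-17.2,"tz":0,"hand":1},{"rx":0,"ry":0,"rz":0,"tx":25,"ty":-17.2,"tz":0,"hand":1},{"rx":0,"ry":0,"rz":0,"tx":25,"ty":-17.2,"tz":0,"hand":1},{"rx":0,"ry":0,"rz":0,"tx":25,"ty":-17.2,"tz":0,"hand":1},{"rx":0,"ry":0,"rz":0,"tx":25,"ty":-17.2,"tz":0,"hand":1},{"rx":0,"ry":0,"rz":0,"tx":25,"ty":-17.2,"tz":0,"hand":1}]' --newtons 20

```text
t: 1.7
eef_pos: [467.0, -261.7, 253.0]
orientation: [180.0, -0.0, 26.5]
contact_force: [0.3, 0.3, 0.1]
grip_width: 88.1
finger_force: 0.0
```

Emit:
apply_moves --commands '[{"rx":0,"ry":0,"rz":-6.4,"tx":0,"ty":0,"tz":0,"hand":1},{"rx":0,"ry":0,"rz":-6.4,"tx":0,"ty":0,"tz":0,"hand":1},{"rx":0,"ry":0,"rz":-6.4,"tx":0,"ty":0,"tz":0,"hand":1},{"rx":0,"ry":0,"rz":-6.4,"tx":0,"ty":0,"tz":0,"hand":1},{"rx":0,"ry":0,"rz":-6.4,"tx":0,"ty":0,"tz":0,"hand":1},{"rx":0,"ry":0,"rz":-6.4,"tx":0,"ty":0,"tz":0,"hand":1},{"rx":0,"ry":0,"rz":-6.4,"tx":0,"ty":0,"tz":0,"hand":1},{"rx":0,"ry":0,"rz":-6.4,"tx":0,"ty":0,"tz":0,"hand":1},{"rx":0,"ry":0,"rz":-6.4,"tx":0,"ty":0,"tz":0,"hand":1},{"rx":0,"ry":0,"rz":-6.4,"tx":0,"ty":0,"tz":0,"hand":1},{"rx":0,"ry":0,"rz":-6.4,"tx":0,"ty":0,"tz":0,"hand":1},{"rx":0,"ry":0,"rz":-6.4,"tx":0,"ty":0,"tz":0,"hand":1},{"rx":0,"ry":0,"rz":0,"tx":0,"ty":0,"tz":0,"hand":1},{"rx":0,"ry":0,"rz":0,"tx":0,"ty":0,"tz":0,"hand":1}]'

```text
t: 2.87
eef_pos: [466.4, -263.1, 252.7]
orientation: [180.0, -0.0, 103.1]
contact_force: [-0.1, -0.9, -0.5]
grip_width: 88.2
finger_force: 0.0
```

```bash
python3 - <<'E'
from h import *
s=get_state();print(s['t'],s['qpos'],s['eef_pos'],s['orientation'])
im=grab_frame('wrist');cv2.imwrite('pics/w2.png',im[:,:,::-1])
c=cam('wrist',s)
for r in recognise('block','wrist')[:2]: print(r['rect'],r['score'])
P=proj(c,[(467,-262,45),(467,-262,0)]);print(P)
E
```

```text
2.8667 [ 42.20833077  21.19254972 -22.01771062 104.55663168   9.39857757
  56.02880026  29.3796626 ] [ 466.40889665 -263.10993625  252.74876703] [ 1.79994014e+02 -2.62426084e-03  1.03113473e+02]
[295.7, 161.2, 347.6, 268.2] 0.85
[[319.96073232 216.51356231]
 [319.97040692 207.28683533]]
```

View pics/w2.png

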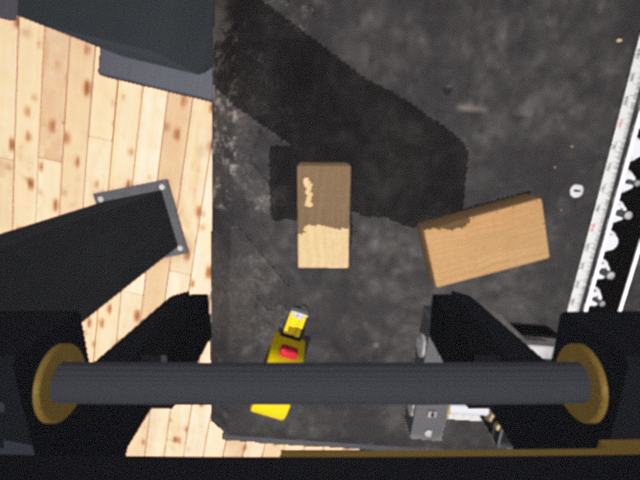

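The block's top is at u 298–351, v 163–268, nearly aligned with the tool. The sanding block and the tape are clear of the finger paths.

```bash
python3 - <<'E'
from h import *
s=get_state();c=cam('wrist',s)
P=ray(c,[(298,163),(351,163),(349.5,268),(298,268)],45);print(P.round(1),P.mean(0))
print(np.linalg.norm(np.diff(P,axis=0),axis=1))
Rt=R.from_euler('xyz',s['orientation'],degrees=True).as_matrix()
print('tool delta',Rt.T@(P.mean(0)-s['eef_pos']))
d=P[0]+P[1]-P[2]-P[3];print(np.degrees(np.arctan2(d[1],d[0])))
E
```

```text
[[ 438.9 -222.    45. ]
 [ 481.9 -211.9   45. ]
 [ 503.5 -301.6   45. ]
 [ 458.6 -312.1   45. ]] [ 470.74892191 -261.90482412   45.        ]
[44.1499846  92.27490677 46.0958135 ]
tool delta [1.77793368e-01 4.39279273e+00 2.07770300e+02]
102.91178073880978
```

Emit:
apply_moves --commands '[{"rx":0,"ry":0,"rz":0,"tx":0.2,"ty":4.4,"tz":20,"hand":1},{"rx":0,"ry":0,"rz":0,"tx":0,"ty":0,"tz":33,"hand":1},{"rx":0,"ry":0,"rz":0,"tx":0,"ty":0,"tz":33,"hand":1},{"rx":0,"ry":0,"rz":0,"tx":0,"ty":0,"tz":33,"hand":1},{"rx":0,"ry":0,"rz":0,"tx":0,"ty":0,"tz":33,"hand":1},{"rx":0,"ry":0,"rz":0,"tx":0,"ty":0,"tz":30,"hand":1},{"rx":0,"ry":0,"rz":0,"tx":0,"ty":0,"tz":20,"hand":1},{"rx":0,"ry":0,"rz":0,"tx":0,"ty":0,"tz":15,"hand":1},{"rx":0,"ry":0,"rz":0,"tx":0,"ty":0,"tz":9,"hand":1},{"rx":0,"ry":0,"rz":0,"tx":0,"ty":0,"tz":4,"hand":1},{"rx":0,"ry":0,"rz":0,"tx":0,"ty":0,"tz":0,"hand":1}]'

```text
t: 3.88
eef_pos: [470.7, -261.7, 22.4]
orientation: [-180.0, -0.0, 103.3]
contact_force: [0.1, -0.1, 0.8]
grip_width: 88.1
finger_force: 0.0
```

Emit:
apply_moves --commands '[{"rx":0,"ry":0,"rz":0,"tx":0,"ty":0,"tz":0,"hand":0.45},{"rx":0,"ry":0,"rz":0,"tx":0,"ty":0,"tz":0,"hand":0.45},{"rx":0,"ry":0,"rz":0,"tx":0,"ty":0,"tz":0,"hand":0.45},{"rx":0,"ry":0,"rz":0,"tx":0,"ty":0,"tz":0,"hand":0.4},{"rx":0,"ry":0,"rz":0,"tx":0,"ty":0,"tz":0,"hand":0.4},{"rx":0,"ry":0,"rz":0,"tx":0,"ty":0,"tz":0,"hand":0.4}]' --newtons 20

```text
t: 4.38
eef_pos: [470.8, -261.9, 23.0]
orientation: [180.0, 0.0, 103.3]
contact_force: [0.2, 0.5, 0.4]
grip_width: 50.1
finger_force: 0.0
```

Emit:
apply_moves --commands '[{"rx":0,"ry":0,"rz":0,"tx":0,"ty":0,"tz":0,"hand":0.3},{"rx":0,"ry":0,"rz":0,"tx":0,"ty":0,"tz":0,"hand":0.3},{"rx":0,"ry":0,"rz":0,"tx":0,"ty":0,"tz":0,"hand":0.3},{"rx":0,"ry":0,"rz":0,"tx":0,"ty":0,"tz":0,"hand":0.3}]'

```text
t: 4.72
eef_pos: [470.5, -261.9, 22.9]
orientation: [-180.0, 0.0, 103.3]
contact_force: [-2.5, 0.1, 3.8]
grip_width: 44.9
finger_force: 20.0
```

Emit:
apply_moves --commands '[{"rx":0,"ry":0,"rz":0,"tx":0,"ty":0,"tz":-15,"hand":0.3},{"rx":0,"ry":0,"rz":0,"tx":0,"ty":0,"tz":-25,"hand":0.3},{"rx":0,"ry":0,"rz":0,"tx":0,"ty":0,"tz":-25,"hand":0.3},{"rx":0,"ry":0,"rz":0,"tx":0,"ty":0,"tz":-25,"hand":0.3},{"rx":0,"ry":0,"rz":0,"tx":0,"ty":0,"tz":-25,"hand":0.3},{"rx":0,"ry":0,"rz":0,"tx":0,"ty":0,"tz":-25,"hand":0.3},{"rx":0,"ry":0,"rz":0,"tx":0,"ty":0,"tz":0,"hand":0.3}]'

```text
t: 5.3
eef_pos: [473.3, -262.7, 166.8]
orientation: [179.7, 0.3, 103.3]
contact_force: [1.8, 0.6, -1.2]
grip_width: 44.5
finger_force: 20.0
```

Emit:
apply_moves --commands '[{"rx":0,"ry":0,"rz":6.1,"tx":0,"ty":0,"tz":0,"hand":0.3},{"rx":0,"ry":0,"rz":6.1,"tx":0,"ty":0,"tz":0,"hand":0.3},{"rx":0,"ry":0,"rz":6.1,"tx":0,"ty":0,"tz":0,"hand":0.3},{"rx":0,"ry":0,"rz":6.1,"tx":0,"ty":0,"tz":0,"hand":0.3},{"rx":0,"ry":0,"rz":6.1,"tx":0,"ty":0,"tz":0,"hand":0.3},{"rx":0,"ry":0,"rz":6.1,"tx":0,"ty":0,"tz":0,"hand":0.3},{"rx":0,"ry":0,"rz":6.1,"tx":0,"ty":0,"tz":0,"hand":0.3},{"rx":0,"ry":0,"rz":6.1,"tx":0,"ty":0,"tz":0,"hand":0.3},{"rx":0,"ry":0,"rz":6.1,"tx":0,"ty":0,"tz":0,"hand":0.3},{"rx":0,"ry":0,"rz":6.1,"tx":0,"ty":0,"tz":0,"hand":0.3},{"rx":0,"ry":0,"rz":6.1,"tx":0,"ty":0,"tz":0,"hand":0.3},{"rx":0,"ry":0,"rz":6.1,"tx":0,"ty":0,"tz":0,"hand":0.3},{"rx":0,"ry":0,"rz":6.1,"tx":0,"ty":0,"tz":0,"hand":0.3},{"rx":0,"ry":0,"rz":6.1,"tx":0,"ty":0,"tz":0,"hand":0.3},{"rx":0,"ry":0,"rz":6.1,"tx":0,"ty":0,"tz":0,"hand":0.3}]'

```text
t: 6.55
eef_pos: [470.2, -261.4, 161.5]
orientation: [-180.0, 0.1, 11.5]
contact_force: [-0.6, 0.6, -2.0]
grip_width: 45.0
finger_force: 20.0
```

Emit:
apply_moves --commands '[{"rx":0,"ry":0,"rz":0,"tx":1.4,"ty":-20,"tz":0,"hand":0.3},{"rx":0,"ry":0,"rz":0,"tx":1.4,"ty":-27,"tz":0,"hand":0.3},{"rx":0,"ry":0,"rz":0,"tx":1.4,"ty":-27,"tz":0,"hand":0.3},{"rx":0,"ry":0,"rz":0,"tx":1.4,"ty":-27,"tz":0,"hand":0.3},{"rx":0,"ry":0,"rz":0,"tx":1.4,"ty":-27,"tz":0,"hand":0.3},{"rx":0,"ry":0,"rz":0,"tx":1.4,"ty":-27,"tz":0,"hand":0.3},{"rx":0,"ry":0,"rz":0,"tx":1.4,"ty":-27,"tz":0,"hand":0.3},{"rx":0,"ry":0,"rz":0,"tx":1.4,"ty":-27,"tz":0,"hand":0.3},{"rx":0,"ry":0,"rz":0,"tx":1.4,"ty":-27,"tz":0,"hand":0.3},{"rx":0,"ry":0,"rz":0,"tx":1.4,"ty":-27,"tz":0,"hand":0.3},{"rx":0,"ry":0,"rz":0,"tx":0.3,"ty":-12.5,"tz":0,"hand":0.3},{"rx":0,"ry":0,"rz":0,"tx":0,"ty":0,"tz":0,"hand":0.3},{"rx":0,"ry":0,"rz":0,"tx":0,"ty":0,"tz":0,"hand":0.3}]'

```text
t: 7.63
eef_pos: [427.8, 11.1, 162.1]
orientation: [180.0, 0.1, 11.9]
contact_force: [-0.4, 0.3, -1.6]
grip_width: 44.7
finger_force: 20.0
```

```bash
python3 - <<'E'
from h import *
s=get_state();print(s['t'],s['qpos'],s['eef_pos'],s['orientation'],s['contact_force'])
im=grab_frame('wrist');cv2.imwrite('pics/w3.png',im[:,:,::-1])
E
```

```text
7.6333 [ -4.71527817  17.75138345  -3.25105788 124.47039407   1.63445925
  37.87229846 -87.17872537] [427.84922135  11.06254806 162.07087624] [1.79991456e+02 5.67485723e-02 1.19244446e+01] [-0.44261454  0.3180027  -1.62837859]
```

View pics/w3.png

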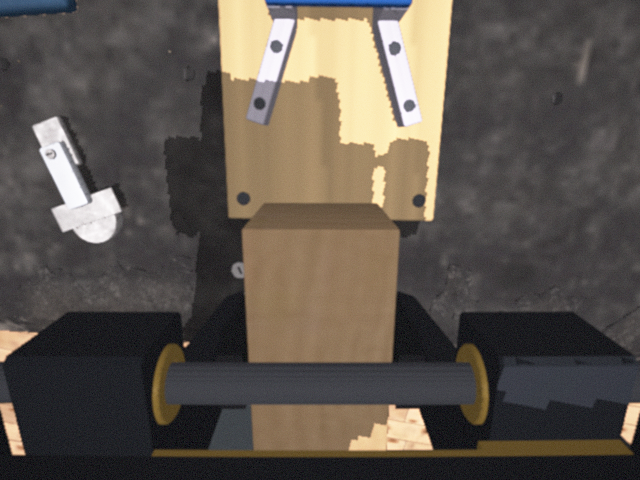

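The held block is at u 245–397 and aligned. The board's near corners are at (230,219) and (434,221), and the inner mouth tips of the rails at about (270,124) and (401,126). The plate's front edge is at v≈6.

```bash
python3 - <<'E'
from h import *
np.set_printoptions(precision=1,suppress=True)
s=dict(eef_pos=[427.85,11.06,162.07],orientation=[180,0.057,11.924]);c=cam('wrist',s)
uv=np.array([(230,219),(434,221),(270,124),(401,126),(267,6),(411,6)])
X=np.array([(-125,75,9),(-125,-75,9),(-60,44,34),(-60,-44,34),(0,38,57),(0,-38,57)],float)
def w(p):
    return X@R.from_euler('z',p[2],degrees=True).as_matrix().T+[p[0],p[1],0]
r=least_squares(lambda p:(proj(c,w(p))-uv).ravel(),[558,36,11.7],loss='soft_l1')
print(r.x);print(proj(c,w(r.x))-uv)
print(ray(c,uv[:2],9),ray(c,uv[2:4],34))
p=r.x;a=np.radians(p[2])
t=np.array([p[0]-82*np.cos(a),p[1]-82*np.sin(a)])
print('target',t)
# block top corners front in hand
b=ray(c,[(247,229),(397,229)],162.07-22.9+45);print(b,np.degrees(np.arctan2(b[0,0]-b[1,0],-(b[1,1]-b[0,1]))))
E
```

```text
[562.6  29.3  11.5]
[[-1.  -0.5]
 [ 1.6 -0.8]
 [-5.4  0.7]
 [ 5.  -0. ]
 [ 0.  -0.4]
 [-0.1  1.1]]
[[425.   77.2   9. ]
 [454.2 -68.1   9. ]] [[496.1  57.2  34. ]
 [511.8 -22.7  34. ]]
target [482.2  13. ]
[[467.6  40.3 184.2]
 [476.3  -0.8 184.2]] -11.945158805984331
```

Emit:
apply_moves --commands '[{"rx":0,"ry":0,"rz":0.4,"tx":14,"ty":3,"tz":0,"hand":0.3},{"rx":0,"ry":0,"rz":0,"tx":20,"ty":3,"tz":0,"hand":0.3},{"rx":0,"ry":0,"rz":0,"tx":19.7,"ty":3,"tz":10,"hand":0.3},{"rx":0,"ry":0,"rz":0,"tx":0,"ty":0,"tz":25,"hand":0.3},{"rx":0,"ry":0,"rz":0,"tx":0,"ty":0,"tz":25,"hand":0.3},{"rx":0,"ry":0,"rz":0,"tx":0,"ty":0,"tz":25,"hand":0.3},{"rx":0,"ry":0,"rz":0,"tx":0,"ty":0,"tz":20,"hand":0.3},{"rx":0,"ry":0,"rz":0,"tx":0,"ty":0,"tz":12,"hand":0.3},{"rx":0,"ry":0,"rz":0,"tx":0,"ty":0,"tz":6,"hand":0.3},{"rx":0,"ry":0,"rz":0,"tx":0,"ty":0,"tz":3,"hand":0.3},{"rx":0,"ry":0,"rz":0,"tx":0,"ty":0,"tz":2,"hand":0.3},{"rx":0,"ry":0,"rz":0,"tx":0,"ty":0,"tz":0,"hand":0.3},{"rx":0,"ry":0,"rz":0,"tx":0,"ty":0,"tz":0,"hand":0.3}]'

```text
t: 8.77
eef_pos: [483.3, 12.5, 35.3]
orientation: [180.0, -0.1, 11.4]
contact_force: [0.4, -0.9, -1.4]
grip_width: 44.6
finger_force: 20.0
```

```bash
python3 - <<'E'
from h import *
s=get_state();print(s['t'],s['eef_pos'],s['orientation'],s['contact_force'])
im=grab_frame('wrist');a=cv2.resize(im,(400,300))
b=cv2.resize(grab_frame('scene')[220:370,180:380],(400,300),interpolation=cv2.INTER_CUBIC)
cv2.imwrite('pics/w4raw.png',im[:,:,::-1])
cv2.imwrite('pics/w4.png',np.hstack([a,b])[:,:,::-1])
E
```

```text
8.7667 [483.2693059   12.48923787  35.33644864] [ 1.79985018e+02 -6.79713905e-02  1.13973358e+01] [ 0.37385334 -0.93352463 -1.40063103]
```

View pics/w4.png

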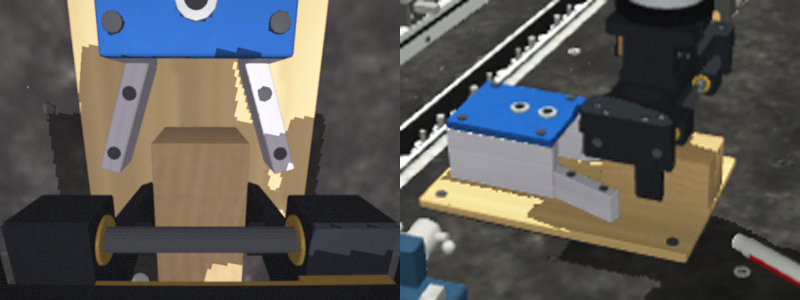

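The block hovers centred between the rail mouths, about 3 mm above the board. I'll lower it and release.

Emit:
apply_moves --commands '[{"rx":0,"ry":0,"rz":0,"tx":0,"ty":0,"tz":1.5,"hand":0.3},{"rx":0,"ry":0,"rz":0,"tx":0,"ty":0,"tz":1,"hand":0.3},{"rx":0,"ry":0,"rz":0,"tx":0,"ty":0,"tz":0,"hand":0.3},{"rx":0,"ry":0,"rz":0,"tx":0,"ty":0,"tz":0,"hand":0.3}]'

```text
t: 9.2
eef_pos: [482.7, 12.7, 32.2]
orientation: [180.0, 0.0, 11.4]
contact_force: [0.3, -0.3, -1.5]
grip_width: 44.8
finger_force: 20.0
```

Emit:
apply_moves --commands '[{"rx":0,"ry":0,"rz":0,"tx":0,"ty":0,"tz":0,"hand":0.52},{"rx":0,"ry":0,"rz":0,"tx":0,"ty":0,"tz":0,"hand":0.55},{"rx":0,"ry":0,"rz":0,"tx":0,"ty":0,"tz":0,"hand":0.65},{"rx":0,"ry":0,"rz":0,"tx":0,"ty":0,"tz":0,"hand":0.75},{"rx":0,"ry":0,"rz":0,"tx":0,"ty":0,"tz":0,"hand":0.75},{"rx":0,"ry":0,"rz":0,"tx":0,"ty":0,"tz":-5,"hand":0.75},{"rx":0,"ry":0,"rz":0,"tx":0,"ty":0,"tz":-20,"hand":0.75},{"rx":0,"ry":0,"rz":0,"tx":0,"ty":0,"tz":-25,"hand":0.75},{"rx":0,"ry":0,"rz":0,"tx":0,"ty":0,"tz":-25,"hand":0.75},{"rx":0,"ry":0,"rz":0,"tx":-15,"ty":0,"tz":0,"hand":0.5},{"rx":0,"ry":0,"rz":0,"tx":-25,"ty":0,"tz":0,"hand":0.2},{"rx":0,"ry":0,"rz":0,"tx":-25,"ty":0,"tz":0,"hand":0},{"rx":0,"ry":0,"rz":0,"tx":-11,"ty":0,"tz":0,"hand":0},{"rx":0,"ry":0,"rz":0,"tx":0,"ty":0,"tz":0,"hand":0},{"rx":0,"ry":0,"rz":0,"tx":0,"ty":0,"tz":0,"hand":0}]'

```text
t: 10.45
eef_pos: [408.7, -2.3, 107.7]
orientation: [180.0, -0.1, 11.4]
contact_force: [0.1, -0.5, -0.0]
grip_width: 28.0
finger_force: 0.0
```

```bash
python3 - <<'E'
from h import *
s=get_state();print(s['t'],s['eef_pos'],s['orientation'],s['contact_force'],s['grip_width'])
im=grab_frame('wrist');a=cv2.resize(im,(400,300))
b=cv2.resize(grab_frame('scene')[220:370,180:380],(400,300),interpolation=cv2.INTER_CUBIC)
cv2.imwrite('pics/w5raw.png',im[:,:,::-1])
cv2.imwrite('pics/w5.png',np.hstack([a,b])[:,:,::-1])
E
```

```text
10.45 [408.65497168  -2.30823843 107.66933905] [ 1.79993172e+02 -5.91017435e-02  1.14091291e+01] [ 0.13465507 -0.4507936  -0.04613434] 27.975040179458055
```

View pics/w5.png

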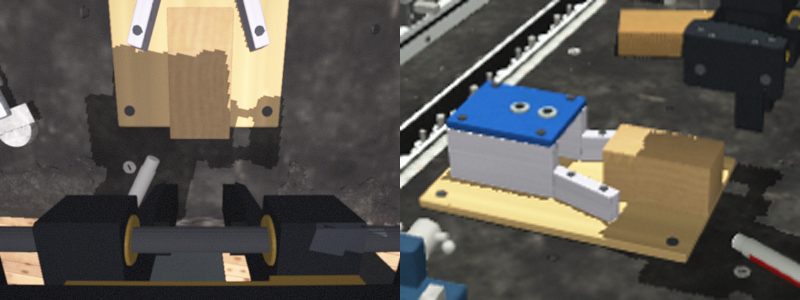

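The block sits flat and straight on the board in the mouth. The tool is behind it, and the pen lies clear to the left.

Emit:
apply_moves --commands '[{"rx":0,"ry":0,"rz":0,"tx":0,"ty":0,"tz":0,"hand":0},{"rx":0,"ry":0,"rz":0,"tx":0,"ty":0,"tz":10,"hand":0},{"rx":0,"ry":0,"rz":0,"tx":0,"ty":0,"tz":20,"hand":0},{"rx":0,"ry":0,"rz":0,"tx":0,"ty":0,"tz":20,"hand":0},{"rx":0,"ry":0,"rz":0,"tx":0,"ty":0,"tz":15,"hand":0},{"rx":0,"ry":0,"rz":0,"tx":0,"ty":0,"tz":8.5,"hand":0},{"rx":0,"ry":0,"rz":0,"tx":0,"ty":0,"tz":0,"hand":0},{"rx":0,"ry":0,"rz":0,"tx":0,"ty":0,"tz":0,"hand":0},{"rx":0,"ry":0,"rz":0,"tx":0,"ty":0,"tz":0,"hand":0}]'

```text
t: 11.3
eef_pos: [408.9, -2.3, 34.3]
orientation: [180.0, -0.1, 11.4]
contact_force: [0.4, 0.0, -0.4]
grip_width: 0.7
finger_force: 0.0
```

Emit:
apply_moves --commands '[{"rx":0,"ry":0,"rz":0,"tx":3,"ty":0,"tz":0,"hand":0},{"rx":0,"ry":0,"rz":0,"tx":3,"ty":0,"tz":0,"hand":0},{"rx":0,"ry":0,"rz":0,"tx":3,"ty":0,"tz":0,"hand":0},{"rx":0,"ry":0,"rz":0,"tx":3,"ty":0,"tz":0,"hand":0},{"rx":0,"ry":0,"rz":0,"tx":3,"ty":0,"tz":0,"hand":0},{"rx":0,"ry":0,"rz":0,"tx":3,"ty":0,"tz":0,"hand":0},{"rx":0,"ry":0,"rz":0,"tx":3,"ty":0,"tz":0,"hand":0},{"rx":0,"ry":0,"rz":0,"tx":3,"ty":0,"tz":0,"hand":0},{"rx":0,"ry":0,"rz":0,"tx":3,"ty":0,"tz":0,"hand":0},{"rx":0,"ry":0,"rz":0,"tx":3,"ty":0,"tz":0,"hand":0}]'

```text
t: 12.13
eef_pos: [437.6, 3.6, 33.6]
orientation: [-180.0, 0.0, 11.4]
contact_force: [-0.9, 0.2, -0.4]
grip_width: 0.5
finger_force: 0.3
```

Emit:
apply_moves --commands '[{"rx":0,"ry":0,"rz":0,"tx":2,"ty":0,"tz":0,"hand":0},{"rx":0,"ry":0,"rz":0,"tx":2,"ty":0,"tz":0,"hand":0},{"rx":0,"ry":0,"rz":0,"tx":2,"ty":0,"tz":0,"hand":0},{"rx":0,"ry":0,"rz":0,"tx":2,"ty":0,"tz":0,"hand":0},{"rx":0,"ry":0,"rz":0,"tx":2,"ty":0,"tz":0,"hand":0},{"rx":0,"ry":0,"rz":0,"tx":2,"ty":0,"tz":0,"hand":0},{"rx":0,"ry":0,"rz":0,"tx":2,"ty":0,"tz":0,"hand":0},{"rx":0,"ry":0,"rz":0,"tx":1.5,"ty":0,"tz":0,"hand":0},{"rx":0,"ry":0,"rz":0,"tx":1.5,"ty":0,"tz":0,"hand":0}]'

```text
t: 12.88
eef_pos: [454.3, 6.9, 33.7]
orientation: [180.0, 0.0, 11.4]
contact_force: [-1.9, -0.6, 1.7]
grip_width: 0.1
finger_force: 0.9
```

Emit:
apply_moves --commands '[{"rx":0,"ry":0,"rz":0,"tx":0.7,"ty":0,"tz":0,"hand":0},{"rx":0,"ry":0,"rz":0,"tx":0.7,"ty":0,"tz":0,"hand":0},{"rx":0,"ry":0,"rz":0,"tx":0.7,"ty":0,"tz":0,"hand":0},{"rx":0,"ry":0,"rz":0,"tx":0.7,"ty":0,"tz":0,"hand":0},{"rx":0,"ry":0,"rz":0,"tx":0.7,"ty":0,"tz":0,"hand":0},{"rx":0,"ry":0,"rz":0,"tx":0.7,"ty":0,"tz":0,"hand":0}]'

```text
t: 13.38
eef_pos: [458.6, 7.9, 33.7]
orientation: [180.0, -0.0, 11.4]
contact_force: [-0.2, -0.0, -1.2]
grip_width: 0.7
finger_force: 0.3
```

Emit:
apply_moves --commands '[{"rx":0,"ry":0,"rz":0,"tx":0.7,"ty":0,"tz":0,"hand":0},{"rx":0,"ry":0,"rz":0,"tx":0.7,"ty":0,"tz":0,"hand":0},{"rx":0,"ry":0,"rz":0,"tx":0.7,"ty":0,"tz":0,"hand":0},{"rx":0,"ry":0,"rz":0,"tx":0.7,"ty":0,"tz":0,"hand":0}]'

```text
t: 13.72
eef_pos: [461.0, 8.3, 33.7]
orientation: [180.0, 0.0, 11.4]
contact_force: [-2.0, -0.4, 1.5]
grip_width: 0.3
finger_force: 0.8
```

Emit:
apply_moves --commands '[{"rx":0,"ry":0,"rz":0,"tx":0.7,"ty":0,"tz":0,"hand":0},{"rx":0,"ry":0,"rz":0,"tx":0.7,"ty":0,"tz":0,"hand":0},{"rx":0,"ry":0,"rz":0,"tx":0.7,"ty":0,"tz":0,"hand":0},{"rx":0,"ry":0,"rz":0,"tx":0.7,"ty":0,"tz":0,"hand":0}]'

```text
t: 14.05
eef_pos: [463.9, 8.9, 33.7]
orientation: [-180.0, 0.0, 11.4]
contact_force: [-2.2, -0.8, 2.7]
grip_width: 0.5
finger_force: 0.9
```

Emit:
apply_moves --commands '[{"rx":0,"ry":0,"rz":0,"tx":0.7,"ty":0,"tz":0,"hand":0},{"rx":0,"ry":0,"rz":0,"tx":0.7,"ty":0,"tz":0,"hand":0},{"rx":0,"ry":0,"rz":0,"tx":0.7,"ty":0,"tz":0,"hand":0},{"rx":0,"ry":0,"rz":0,"tx":0.7,"ty":0,"tz":0,"hand":0}]'

```text
t: 14.38
eef_pos: [466.9, 9.6, 33.7]
orientation: [-180.0, -0.0, 11.4]
contact_force: [-1.4, -0.8, -0.9]
grip_width: 0.7
finger_force: 0.3
```

Emit:
apply_moves --commands '[{"rx":0,"ry":0,"rz":0,"tx":0.7,"ty":0,"tz":0,"hand":0},{"rx":0,"ry":0,"rz":0,"tx":0.7,"ty":0,"tz":0,"hand":0},{"rx":0,"ry":0,"rz":0,"tx":0.7,"ty":0,"tz":0,"hand":0},{"rx":0,"ry":0,"rz":0,"tx":0.7,"ty":0,"tz":0,"hand":0}]'

```text
t: 14.72
eef_pos: [469.3, 10.0, 33.7]
orientation: [-180.0, 0.0, 11.4]
contact_force: [-2.0, -0.6, 0.6]
grip_width: 0.2
finger_force: 0.7
```

Emit:
apply_moves --commands '[{"rx":0,"ry":0,"rz":0,"tx":0.7,"ty":0,"tz":0,"hand":0},{"rx":0,"ry":0,"rz":0,"tx":0.7,"ty":0,"tz":0,"hand":0},{"rx":0,"ry":0,"rz":0,"tx":0.7,"ty":0,"tz":0,"hand":0},{"rx":0,"ry":0,"rz":0,"tx":0.7,"ty":0,"tz":0,"hand":0}]'

```text
t: 15.05
eef_pos: [472.1, 10.6, 33.7]
orientation: [180.0, 0.0, 11.4]
contact_force: [-2.1, -0.7, 2.7]
grip_width: 0.7
finger_force: 0.9
```

```bash
python3 - <<'E'
from h import *
s=get_state();print(s['t'],s['eef_pos'],s['orientation'],s['contact_force'],s['grip_width'])
im=grab_frame('wrist');a=cv2.resize(im,(400,300))
b=cv2.resize(grab_frame('scene')[220:370,180:380],(400,300),interpolation=cv2.INTER_CUBIC)
cv2.imwrite('pics/w6.png',np.hstack([a,b])[:,:,::-1])
E
```

```text
15.05 [472.08672916  10.58097823  33.68229971] [1.79999834e+02 1.65073122e-02 1.14219575e+01] [-2.118207   -0.70505206  2.66562727] 0.6882048192965126
```

View pics/w6.png

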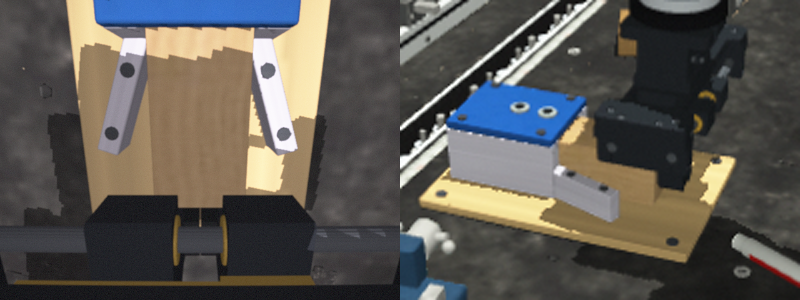

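The block's front is under the plate, and it runs straight between the rails.

Emit:
apply_moves --commands '[{"rx":0,"ry":0,"rz":0,"tx":1.2,"ty":0,"tz":0,"hand":0},{"rx":0,"ry":0,"rz":0,"tx":1.2,"ty":0,"tz":0,"hand":0},{"rx":0,"ry":0,"rz":0,"tx":1.2,"ty":0,"tz":0,"hand":0},{"rx":0,"ry":0,"rz":0,"tx":1.2,"ty":0,"tz":0,"hand":0},{"rx":0,"ry":0,"rz":0,"tx":1.2,"ty":0,"tz":0,"hand":0},{"rx":0,"ry":0,"rz":0,"tx":1.2,"ty":0,"tz":0,"hand":0}]'

```text
t: 15.65
eef_pos: [479.1, 12.0, 33.7]
orientation: [180.0, 0.0, 11.4]
contact_force: [-2.4, 0.2, 1.5]
grip_width: -0.1
finger_force: 0.9
```

Emit:
apply_moves --commands '[{"rx":0,"ry":0,"rz":0,"tx":1.2,"ty":0,"tz":0,"hand":0},{"rx":0,"ry":0,"rz":0,"tx":1.2,"ty":0,"tz":0,"hand":0},{"rx":0,"ry":0,"rz":0,"tx":1.2,"ty":0,"tz":0,"hand":0},{"rx":0,"ry":0,"rz":0,"tx":1.2,"ty":0,"tz":0,"hand":0},{"rx":0,"ry":0,"rz":0,"tx":1.2,"ty":0,"tz":0,"hand":0},{"rx":0,"ry":0,"rz":0,"tx":1.2,"ty":0,"tz":0,"hand":0}]'

```text
t: 16.15
eef_pos: [486.2, 13.4, 33.7]
orientation: [-180.0, 0.0, 11.4]
contact_force: [-1.7, 0.1, 2.2]
grip_width: 0.4
finger_force: 0.9
```

Emit:
apply_moves --commands '[{"rx":0,"ry":0,"rz":0,"tx":1.2,"ty":0,"tz":0,"hand":0},{"rx":0,"ry":0,"rz":0,"tx":1.2,"ty":0,"tz":0,"hand":0},{"rx":0,"ry":0,"rz":0,"tx":1.2,"ty":0,"tz":0,"hand":0},{"rx":0,"ry":0,"rz":0,"tx":1.2,"ty":0,"tz":0,"hand":0},{"rx":0,"ry":0,"rz":0,"tx":1.2,"ty":0,"tz":0,"hand":0},{"rx":0,"ry":0,"rz":0,"tx":1.2,"ty":0,"tz":0,"hand":0}]'

```text
t: 16.65
eef_pos: [493.3, 14.9, 33.7]
orientation: [180.0, 0.0, 11.4]
contact_force: [-1.8, 0.9, 1.0]
grip_width: 0.7
finger_force: 0.9
```

Emit:
apply_moves --commands '[{"rx":0,"ry":0,"rz":0,"tx":1.2,"ty":0,"tz":0,"hand":0},{"rx":0,"ry":0,"rz":0,"tx":1.2,"ty":0,"tz":0,"hand":0},{"rx":0,"ry":0,"rz":0,"tx":1.2,"ty":0,"tz":0,"hand":0},{"rx":0,"ry":0,"rz":0,"tx":1.2,"ty":0,"tz":0,"hand":0},{"rx":0,"ry":0,"rz":0,"tx":1.2,"ty":0,"tz":0,"hand":0},{"rx":0,"ry":0,"rz":0,"tx":1.2,"ty":0,"tz":0,"hand":0}]'

```text
t: 17.15
eef_pos: [500.5, 16.3, 33.7]
orientation: [-180.0, 0.0, 11.4]
contact_force: [-1.6, -1.0, 2.1]
grip_width: 0.1
finger_force: 0.9
```

Emit:
apply_moves --commands '[{"rx":0,"ry":0,"rz":0,"tx":0.8,"ty":0,"tz":0,"hand":0},{"rx":0,"ry":0,"rz":0,"tx":0.8,"ty":0,"tz":0,"hand":0},{"rx":0,"ry":0,"rz":0,"tx":0.8,"ty":0,"tz":0,"hand":0},{"rx":0,"ry":0,"rz":0,"tx":0.8,"ty":0,"tz":0,"hand":0},{"rx":0,"ry":0,"rz":0,"tx":0.8,"ty":0,"tz":0,"hand":0},{"rx":0,"ry":0,"rz":0,"tx":0,"ty":0,"tz":0,"hand":0}]'

```text
t: 17.65
eef_pos: [504.7, 17.2, 33.7]
orientation: [180.0, -0.0, 11.4]
contact_force: [-0.5, 0.1, -1.2]
grip_width: 0.3
finger_force: 0.2
```

Emit:
apply_moves --commands '[{"rx":0,"ry":0,"rz":0,"tx":0.4,"ty":0,"tz":0,"hand":0},{"rx":0,"ry":0,"rz":0,"tx":0.4,"ty":0,"tz":0,"hand":0},{"rx":0,"ry":0,"rz":0,"tx":0.4,"ty":0,"tz":0,"hand":0}]'

```text
t: 17.9
eef_pos: [505.3, 17.3, 33.7]
orientation: [-180.0, 0.0, 11.4]
contact_force: [-1.9, 0.7, 0.7]
grip_width: 0.5
finger_force: 0.6
```

Emit:
apply_moves --commands '[{"rx":0,"ry":0,"rz":0,"tx":0.4,"ty":0,"tz":0,"hand":0},{"rx":0,"ry":0,"rz":0,"tx":0.4,"ty":0,"tz":0,"hand":0},{"rx":0,"ry":0,"rz":0,"tx":0.4,"ty":0,"tz":0,"hand":0}]'

```text
t: 18.15
eef_pos: [506.7, 17.6, 33.7]
orientation: [-180.0, -0.0, 11.4]
contact_force: [-1.6, 0.0, -0.2]
grip_width: 0.3
finger_force: 0.6
```

Emit:
apply_moves --commands '[{"rx":0,"ry":0,"rz":0,"tx":0.4,"ty":0,"tz":0,"hand":0},{"rx":0,"ry":0,"rz":0,"tx":0.4,"ty":0,"tz":0,"hand":0},{"rx":0,"ry":0,"rz":0,"tx":0.4,"ty":0,"tz":0,"hand":0}]'

```text
t: 18.4
eef_pos: [507.9, 17.8, 33.7]
orientation: [180.0, -0.0, 11.4]
contact_force: [-0.7, -0.4, 0.4]
grip_width: 0.5
finger_force: 0.4
```

Emit:
apply_moves --commands '[{"rx":0,"ry":0,"rz":0,"tx":0.4,"ty":0,"tz":0,"hand":0},{"rx":0,"ry":0,"rz":0,"tx":0.4,"ty":0,"tz":0,"hand":0},{"rx":0,"ry":0,"rz":0,"tx":0.4,"ty":0,"tz":0,"hand":0}]'

```text
t: 18.65
eef_pos: [509.0, 18.0, 33.7]
orientation: [180.0, -0.0, 11.4]
contact_force: [-0.4, -0.2, -0.5]
grip_width: 0.4
finger_force: 0.4
```

Emit:
apply_moves --commands '[{"rx":0,"ry":0,"rz":0,"tx":0.4,"ty":0,"tz":0,"hand":0},{"rx":0,"ry":0,"rz":0,"tx":0.4,"ty":0,"tz":0,"hand":0},{"rx":0,"ry":0,"rz":0,"tx":0.4,"ty":0,"tz":0,"hand":0}]'

```text
t: 18.9
eef_pos: [510.2, 18.2, 33.7]
orientation: [180.0, 0.0, 11.4]
contact_force: [-1.9, -0.2, -0.3]
grip_width: 0.5
finger_force: 0.4
```

Emit:
apply_moves --commands '[{"rx":0,"ry":0,"rz":0,"tx":0.4,"ty":0,"tz":0,"hand":0},{"rx":0,"ry":0,"rz":0,"tx":0.4,"ty":0,"tz":0,"hand":0},{"rx":0,"ry":0,"rz":0,"tx":0.4,"ty":0,"tz":0,"hand":0}]'

```text
t: 19.15
eef_pos: [511.3, 18.5, 33.7]
orientation: [180.0, 0.0, 11.4]
contact_force: [-0.3, 0.5, 0.1]
grip_width: 0.3
finger_force: 0.4
```

Emit:
apply_moves --commands '[{"rx":0,"ry":0,"rz":0,"tx":0.4,"ty":0,"tz":0,"hand":0},{"rx":0,"ry":0,"rz":0,"tx":0.4,"ty":0,"tz":0,"hand":0},{"rx":0,"ry":0,"rz":0,"tx":0.4,"ty":0,"tz":0,"hand":0}]'

```text
t: 19.4
eef_pos: [512.5, 18.8, 33.7]
orientation: [-180.0, 0.0, 11.4]
contact_force: [-1.4, 0.4, -1.1]
grip_width: 0.6
finger_force: 0.4
```

Emit:
apply_moves --commands '[{"rx":0,"ry":0,"rz":0,"tx":0.4,"ty":0,"tz":0,"hand":0},{"rx":0,"ry":0,"rz":0,"tx":0.4,"ty":0,"tz":0,"hand":0},{"rx":0,"ry":0,"rz":0,"tx":0.4,"ty":0,"tz":0,"hand":0}]'

```text
t: 19.65
eef_pos: [513.7, 19.0, 33.7]
orientation: [180.0, -0.0, 11.4]
contact_force: [-1.2, -0.3, 0.3]
grip_width: 0.5
finger_force: 0.4
```

Emit:
apply_moves --commands '[{"rx":0,"ry":0,"rz":0,"tx":0.4,"ty":0,"tz":0,"hand":0},{"rx":0,"ry":0,"rz":0,"tx":0.4,"ty":0,"tz":0,"hand":0},{"rx":0,"ry":0,"rz":0,"tx":0.4,"ty":0,"tz":0,"hand":0}]'

```text
t: 19.9
eef_pos: [514.8, 19.2, 33.7]
orientation: [180.0, 0.0, 11.4]
contact_force: [-1.2, -1.0, 0.3]
grip_width: 0.4
finger_force: 0.5
```

Emit:
apply_moves --commands '[{"rx":0,"ry":0,"rz":0,"tx":0.4,"ty":0,"tz":0,"hand":0},{"rx":0,"ry":0,"rz":0,"tx":0.4,"ty":0,"tz":0,"hand":0},{"rx":0,"ry":0,"rz":0,"tx":0.4,"ty":0,"tz":0,"hand":0}]'

```text
t: 20.15
eef_pos: [516.1, 19.4, 33.7]
orientation: [180.0, 0.0, 11.4]
contact_force: [0.2, -0.3, 0.3]
grip_width: 0.4
finger_force: 0.5
```

Emit:
apply_moves --commands '[{"rx":0,"ry":0,"rz":0,"tx":0.4,"ty":0,"tz":0,"hand":0},{"rx":0,"ry":0,"rz":0,"tx":0.4,"ty":0,"tz":0,"hand":0},{"rx":0,"ry":0,"rz":0,"tx":0.4,"ty":0,"tz":0,"hand":0}]'

```text
t: 20.4
eef_pos: [517.2, 19.7, 33.7]
orientation: [180.0, 0.0, 11.4]
contact_force: [-0.7, 0.4, -0.8]
grip_width: 0.5
finger_force: 0.5
```

Emit:
apply_moves --commands '[{"rx":0,"ry":0,"rz":0,"tx":0.4,"ty":0,"tz":0,"hand":0},{"rx":0,"ry":0,"rz":0,"tx":0.4,"ty":0,"tz":0,"hand":0},{"rx":0,"ry":0,"rz":0,"tx":0.4,"ty":0,"tz":0,"hand":0}]'

```text
t: 20.65
eef_pos: [518.4, 19.9, 33.7]
orientation: [180.0, 0.0, 11.4]
contact_force: [-1.2, 0.7, 0.7]
grip_width: 0.8
finger_force: 0.5
```

Emit:
apply_moves --commands '[{"rx":0,"ry":0,"rz":0,"tx":0.4,"ty":0,"tz":0,"hand":0},{"rx":0,"ry":0,"rz":0,"tx":0.4,"ty":0,"tz":0,"hand":0},{"rx":0,"ry":0,"rz":0,"tx":0.4,"ty":0,"tz":0,"hand":0}]'

```text
t: 20.9
eef_pos: [519.6, 20.1, 33.7]
orientation: [180.0, 0.0, 11.4]
contact_force: [-2.1, -0.0, 0.3]
grip_width: 0.3
finger_force: 0.6
```

Emit:
apply_moves --commands '[{"rx":0,"ry":0,"rz":0,"tx":0.4,"ty":0,"tz":0,"hand":0},{"rx":0,"ry":0,"rz":0,"tx":0.4,"ty":0,"tz":0,"hand":0},{"rx":0,"ry":0,"rz":0,"tx":0.4,"ty":0,"tz":0,"hand":0}]'

```text
t: 21.15
eef_pos: [519.8, 20.2, 33.6]
orientation: [-180.0, 0.1, 11.4]
contact_force: [-4.4, -0.3, 5.3]
grip_width: 0.4
finger_force: 2.6
```

Emit:
apply_moves --commands '[{"rx":0,"ry":0,"rz":0,"tx":0.3,"ty":0,"tz":0,"hand":0},{"rx":0,"ry":0,"rz":0,"tx":0.3,"ty":0,"tz":0,"hand":0},{"rx":0,"ry":0,"rz":0,"tx":0,"ty":0,"tz":0,"hand":0}]'

```text
t: 21.4
eef_pos: [519.8, 20.2, 33.5]
orientation: [-180.0, 0.2, 11.4]
contact_force: [-6.5, -0.9, 4.6]
grip_width: 0.8
finger_force: 3.0
```

Emit:
apply_moves --commands '[{"rx":0,"ry":0,"rz":0,"tx":0.3,"ty":0,"tz":0,"hand":0},{"rx":0,"ry":0,"rz":0,"tx":0.3,"ty":0,"tz":0,"hand":0},{"rx":0,"ry":0,"rz":0,"tx":0,"ty":0,"tz":0,"hand":0},{"rx":0,"ry":0,"rz":0,"tx":0,"ty":0,"tz":0,"hand":0}]'

```text
t: 21.73
eef_pos: [519.8, 20.2, 33.4]
orientation: [-180.0, 0.2, 11.4]
contact_force: [-7.1, -1.4, 6.7]
grip_width: 0.4
finger_force: 3.7
```

Emit:
apply_moves --commands '[{"rx":0,"ry":0,"rz":0,"tx":0.4,"ty":0,"tz":0,"hand":0},{"rx":0,"ry":0,"rz":0,"tx":0.3,"ty":0,"tz":0,"hand":0},{"rx":0,"ry":0,"rz":0,"tx":0,"ty":0,"tz":0,"hand":0},{"rx":0,"ry":0,"rz":0,"tx":0,"ty":0,"tz":0,"hand":0}]'

```text
t: 22.07
eef_pos: [519.8, 20.2, 33.3]
orientation: [-180.0, 0.3, 11.4]
contact_force: [-8.5, -0.8, 6.6]
grip_width: 0.6
finger_force: 4.5
```

Emit:
apply_moves --commands '[{"rx":0,"ry":0,"rz":0,"tx":0,"ty":0,"tz":0,"hand":0},{"rx":0,"ry":0,"rz":0,"tx":0,"ty":0,"tz":0,"hand":0}]'

```text
t: 22.23
eef_pos: [519.8, 20.2, 33.3]
orientation: [-180.0, 0.3, 11.4]
contact_force: [-9.1, -1.6, 7.7]
grip_width: 0.6
finger_force: 4.5
```

Emit:
apply_moves --commands '[{"rx":0,"ry":0,"rz":0,"tx":0.4,"ty":0,"tz":0,"hand":0},{"rx":0,"ry":0,"rz":0,"tx":0,"ty":0,"tz":0,"hand":0},{"rx":0,"ry":0,"rz":0,"tx":0,"ty":0,"tz":0,"hand":0},{"rx":0,"ry":0,"rz":0,"tx":0,"ty":0,"tz":0,"hand":0}]'

```text
t: 22.57
eef_pos: [519.8, 20.2, 33.3]
orientation: [-180.0, 0.4, 11.4]
contact_force: [-9.7, -1.3, 7.6]
grip_width: 0.2
finger_force: 5.0
```

Emit:
apply_moves --commands '[{"rx":0,"ry":0,"rz":0,"tx":0,"ty":0,"tz":0,"hand":0},{"rx":0,"ry":0,"rz":0,"tx":0,"ty":0,"tz":0,"hand":0},{"rx":0,"ry":0,"rz":0,"tx":0,"ty":0,"tz":0,"hand":0},{"rx":0,"ry":0,"rz":0,"tx":0,"ty":0,"tz":0,"hand":0},{"rx":0,"ry":0,"rz":0,"tx":0,"ty":0,"tz":0,"hand":0},{"rx":0,"ry":0,"rz":0,"tx":0,"ty":0,"tz":0,"hand":0},{"rx":0,"ry":0,"rz":0,"tx":0,"ty":0,"tz":0,"hand":0},{"rx":0,"ry":0,"rz":0,"tx":0,"ty":0,"tz":0,"hand":0}]'

```text
t: 23.23
eef_pos: [519.8, 20.2, 33.3]
orientation: [-180.0, 0.4, 11.4]
contact_force: [-10.0, -1.3, 7.9]
grip_width: 0.2
finger_force: 4.9
```

Emit:
apply_moves --commands '[{"rx":0,"ry":0,"rz":0,"tx":0,"ty":0,"tz":0,"hand":0},{"rx":0,"ry":0,"rz":0,"tx":0,"ty":0,"tz":0,"hand":0},{"rx":0,"ry":0,"rz":0,"tx":0,"ty":0,"tz":0,"hand":0},{"rx":0,"ry":0,"rz":0,"tx":0,"ty":0,"tz":0,"hand":0},{"rx":0,"ry":0,"rz":0,"tx":0,"ty":0,"tz":0,"hand":0},{"rx":0,"ry":0,"rz":0,"tx":0,"ty":0,"tz":0,"hand":0},{"rx":0,"ry":0,"rz":0,"tx":0,"ty":0,"tz":0,"hand":0},{"rx":0,"ry":0,"rz":0,"tx":0,"ty":0,"tz":0,"hand":0}]'

```text
t: 23.9
eef_pos: [519.8, 20.2, 33.3]
orientation: [-180.0, 0.4, 11.4]
contact_force: [-10.8, -1.1, 7.2]
grip_width: 0.4
finger_force: 4.9
```

Emit:
apply_moves --commands '[{"rx":0,"ry":0,"rz":0,"tx":0,"ty":0,"tz":-0.4,"hand":0},{"rx":0,"ry":0,"rz":0,"tx":0,"ty":0,"tz":-0.4,"hand":0},{"rx":0,"ry":0,"rz":0,"tx":0,"ty":0,"tz":0,"hand":0},{"rx":0,"ry":0,"rz":0,"tx":0,"ty":0,"tz":0,"hand":0}]'

```text
t: 24.23
eef_pos: [519.9, 20.4, 33.6]
orientation: [-180.0, 0.4, 11.4]
contact_force: [-7.4, -0.5, 0.5]
grip_width: 0.4
finger_force: 3.7
```

Emit:
apply_moves --commands '[{"rx":0,"ry":0,"rz":0,"tx":0.3,"ty":0,"tz":-0.1,"hand":0},{"rx":0,"ry":0,"rz":0,"tx":0.3,"ty":0,"tz":-0.1,"hand":0},{"rx":0,"ry":0,"rz":0,"tx":0,"ty":0,"tz":0,"hand":0},{"rx":0,"ry":0,"rz":0,"tx":0,"ty":0,"tz":0,"hand":0}]'

```text
t: 24.57
eef_pos: [519.8, 20.4, 33.6]
orientation: [-180.0, 0.4, 11.4]
contact_force: [-9.0, -1.2, 0.5]
grip_width: 0.4
finger_force: 4.3
```

Emit:
apply_moves --commands '[{"rx":0,"ry":0,"rz":0,"tx":0.3,"ty":0,"tz":-0.1,"hand":0},{"rx":0,"ry":0,"rz":0,"tx":0.2,"ty":0,"tz":0,"hand":0},{"rx":0,"ry":0,"rz":0,"tx":0,"ty":0,"tz":0,"hand":0},{"rx":0,"ry":0,"rz":0,"tx":0,"ty":0,"tz":0,"hand":0}]'

```text
t: 24.9
eef_pos: [519.9, 20.4, 33.5]
orientation: [-180.0, 0.5, 11.4]
contact_force: [-10.0, -0.6, 1.1]
grip_width: 0.5
finger_force: 4.7
```

Emit:
apply_moves --commands '[{"rx":0,"ry":0,"rz":0,"tx":0,"ty":0,"tz":0,"hand":0},{"rx":0,"ry":0,"rz":0,"tx":0,"ty":0,"tz":0,"hand":0},{"rx":0,"ry":0,"rz":0,"tx":0,"ty":0,"tz":0,"hand":0},{"rx":0,"ry":0,"rz":0,"tx":0,"ty":0,"tz":0,"hand":0},{"rx":0,"ry":0,"rz":0,"tx":0,"ty":0,"tz":0,"hand":0},{"rx":0,"ry":0,"rz":0,"tx":0,"ty":0,"tz":0,"hand":0},{"rx":0,"ry":0,"rz":0,"tx":0,"ty":0,"tz":0,"hand":0},{"rx":0,"ry":0,"rz":0,"tx":0,"ty":0,"tz":0,"hand":0}]'

```text
t: 25.57
eef_pos: [519.8, 20.4, 33.5]
orientation: [-180.0, 0.5, 11.4]
contact_force: [-8.5, -1.2, 1.0]
grip_width: 0.5
finger_force: 4.7
```

Emit:
apply_moves --commands '[{"rx":0,"ry":0,"rz":0,"tx":0,"ty":0,"tz":0,"hand":0},{"rx":0,"ry":0,"rz":0,"tx":0,"ty":0,"tz":0,"hand":0},{"rx":0,"ry":0,"rz":0,"tx":0,"ty":0,"tz":0,"hand":0},{"rx":0,"ry":0,"rz":0,"tx":0,"ty":0,"tz":0,"hand":0},{"rx":0,"ry":0,"rz":0,"tx":0,"ty":0,"tz":0,"hand":0},{"rx":0,"ry":0,"rz":0,"tx":0,"ty":0,"tz":0,"hand":0},{"rx":0,"ry":0,"rz":0,"tx":0,"ty":0,"tz":0,"hand":0},{"rx":0,"ry":0,"rz":0,"tx":0,"ty":0,"tz":0,"hand":0}]'

```text
t: 26.23
eef_pos: [519.9, 20.4, 33.5]
orientation: [-180.0, 0.5, 11.4]
contact_force: [-10.1, -1.1, 1.4]
grip_width: 0.2
finger_force: 4.7
```

Held at about 10 N for over a second. Next I back off and rise clear.

Emit:
apply_moves --commands '[{"rx":0,"ry":0,"rz":0,"tx":-1,"ty":0,"tz":0,"hand":0},{"rx":0,"ry":0,"rz":0,"tx":-1.5,"ty":0,"tz":0,"hand":0},{"rx":0,"ry":0,"rz":0,"tx":-3,"ty":0,"tz":0,"hand":0},{"rx":0,"ry":0,"rz":0,"tx":-8,"ty":0,"tz":0,"hand":0},{"rx":0,"ry":0,"rz":0,"tx":-15,"ty":0,"tz":0,"hand":0},{"rx":0,"ry":0,"rz":0,"tx":-20,"ty":0,"tz":0,"hand":0},{"rx":0,"ry":0,"rz":0,"tx":-10,"ty":0,"tz":-15,"hand":0},{"rx":0,"ry":0,"rz":0,"tx":0,"ty":0,"tz":-25,"hand":0},{"rx":0,"ry":0,"rz":0,"tx":0,"ty":0,"tz":-30,"hand":0},{"rx":0,"ry":0,"rz":0,"tx":0,"ty":0,"tz":-30,"hand":0},{"rx":0,"ry":0,"rz":0,"tx":0,"ty":0,"tz":-20,"hand":0},{"rx":0,"ry":0,"rz":0,"tx":0,"ty":0,"tz":0,"hand":0},{"rx":0,"ry":0,"rz":0,"tx":0,"ty":0,"tz":0,"hand":0}]'

```text
t: 27.32
eef_pos: [467.9, 9.6, 156.0]
orientation: [180.0, -0.2, 11.4]
contact_force: [-0.0, -0.2, 0.2]
grip_width: 0.1
finger_force: 0.0
```

```bash
python3 - <<'E'
from h import *
s=get_state();print(s['t'],s['eef_pos'],s['orientation'],s['contact_force'],s['grip_width'])
im=grab_frame('wrist');a=cv2.resize(im,(400,300));cv2.imwrite('pics/w7raw.png',im[:,:,::-1])
b=cv2.resize(grab_frame('scene')[220:370,180:380],(400,300),interpolation=cv2.INTER_CUBIC)
cv2.imwrite('pics/w7.png',np.hstack([a,b])[:,:,::-1])
E
```

```text
27.3167 [467.9144469    9.58230948 155.9763991 ] [179.9745703   -0.24469321  11.41564258] [-0.03481078 -0.24954905  0.17338205] 0.084647198659805
```

View pics/w7.png

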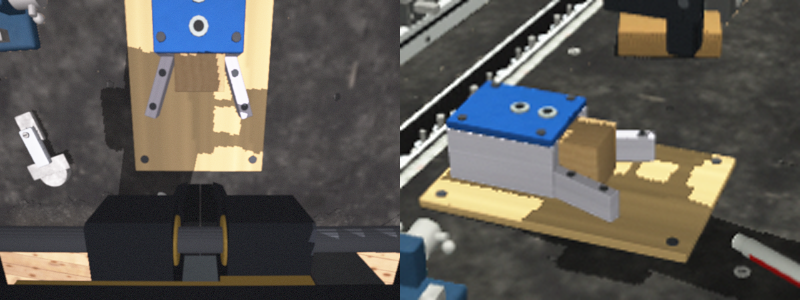

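The block is home: its rear stands square between the rails, with the rear edge at v≈91 in the wrist half. It is flat, and nothing else has been disturbed.

```bash
python3 -c "
from station import *
print(finish_job())"
```

```text
the job is handed in; nothing more can be done
None
```

The block was pushed straight in until it stopped firmly, about 55 mm past the start of the parallel walls (by estimate; the stop itself can't be seen). It was held there at about 10 N for over a second, then released flat and square; no force reading went above 11 N, the other items were not touched, and the job was handed in at about 27 s.

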